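# Slide the lap pegboard out to the wheelchair place and hold it

## Robot

A 6-joint arm with a two-finger parallel gripper is mounted at the origin on the work surface. World frame = base frame: x ahead of the robot, y to its left, z up, the work surface at z = 0. Lengths are in m, angles in rad, forces in N, time in s.
With the tool pointing down it reaches from about 0.325 to 0.9 m from the base axis. Payload 3.5 kg.
Tool frame: the origin (TCP) lies between the finger pads; the fingertips stand 19 mm ahead of it and the grasp point (between the pads) is the TCP; x points along the fingers, z is the direction in which the jaws open and shut, and the axes are right-handed (so a half turn about x gives the same grasp; the last joint's range is limited). The gripper opens to 85 mm and grips with 20 to 120 N. Pads are 22 mm wide; open, the fingers measure 114 mm over their backs; the gripper's body (76 mm by 85 mm) begins 54 mm behind the grasp point. The pads swing forward as they close: fully open they stand 13 mm farther back than shut.
Start: joints at [1.028, 0.276, -0.026, 1.268, 0, 1.467], TCP at [0.266, 0.566, 0.25] pointing down, gripper open.
Joint ranges: [-3.12, 3.12], [-0.85, 1.88], [-1.08, 1.24], [-1.95, 2.15], [-1.57, 1.53], [-3.14, 3.14]. Speed limits (rad/s): [2.57, 2.57, 3.14, 3.14, 3.14, 3.14].

## Interface

Orientations are given as a unit quaternion [x, y, z, w].
In Python, from bench import readout, cams, manip gives the robot as it stands. The module is installed in compiled form; this text tells all that it offers.
- The arm moves only by the shell command python3 -m jog 'ROWS' [FORCE]. ROWS is JSON, a list of rows, each an object with "delta_pos": the shift along the tool's x, y, z in cm, a list of three; "twist": the turn, a rotation vector about the tool's x, y, z in degrees, a list of three; "gripper": the closure in counts, from 0 (fully open) to 255 (shut). A call has 1 to 10 rows; each row is the pose to reach, as a shift and turn from the pose commanded when the call began, along the tool's axes at that moment; what a row does not reach only later rows make up. A row lasts 1/10 s, in which the tool goes at most 50 mm and 8.59 degrees, less where a joint would pass 70% of its speed; a pose out of reach is approached as far as the arm can. A call with a gripper value outside its range is refused whole. The fingers move at their own pace and stop on an object; FORCE is the grip in N (left out, the last holds). Time passes only in rows, so rows that repeat a pose let the fingers close. It gives the time, the measured TCP pose, the force and the opening at its end, in the units of the state.
- readout.read_state(): the state, without advancing time (a new reading comes with each control period).
- cams.snapshot(name): name is "scene" or "top" or "wrist"; returns the picture (400x640x3 uint8, red, green, blue); there is no depth.
- cams.camera_params(name): a dict with "fx", "fy", "cx", "cy" (pixels), "k1" (the pictures are not rectified: a ray, as slopes to the right and down, at radius r is drawn at 1 + k1 r^2 times it, then the intrinsics apply), "camera_from_world" (4x4, takes a point from world to camera coordinates). Camera axes: x right, y down, z forward; pixel columns grow to the right and rows downward; lengths in m; the calibration is good to about 2 mm. A picture is of the moment at which its call begins: read the wrist's pose just before it. camera_params takes no time and is no camera call; for the wrist camera it gives the pose at the moment of the call.
- manip.finish_job(): hands the job in, once; it reports no verdict.
The state is a dict: "time": time; "qpos": joint angles; "qvel": joint speeds; "effort": joint torques, N m; "position": TCP position; "orientation": TCP orientation; "force": force on the tool from outside, world axes, zero at the start; "wrist_torque": the same for the moment, N m; "width": opening from 0.0 (shut) to 1.0 (fully open).
Only numpy, scipy, OpenCV 4.12 (cv2) and the standard library are available. Lean on these libraries where they do the work, as an engineer would, in place of code of your own. Each camera call takes 0.05 s, during which the arm holds its last target.

## Task

Slide the pegboard across the over-chair table, out over the table's far edge towards the wheelchair, until the strip of tape across the board lies along that edge, with the board square to it. Keep the board flat on the table all the way (do not lift it or let it tip) and leave the tub, the mug and the pill box where they stand. With the tape at the edge the board would tip over by itself, so finish while still holding it by its handle end, flat and still, and do not let go.

Things in the scene. Friction and masses are not known exactly. Their poses are not given: they have to be found in the camera images.
- table_edge (a point): middle of the far (+x) top edge of the over-chair table, nearest the wheelchair. The fixed wood-laminate top is 380 mm deep, 800 mm wide, 20 mm thick, its upper face 50 mm above the surface the robot stands on. Axes: x outward, square to the edge, away from the robot; y along the edge; z up. The top spans x = -380 to 0 mm here.
- board_handle (a point): middle of the bar of the board's bow handle, to be gripped from above. Dark wood bar 18 mm thick, 18 mm tall, 116 mm long across the board (its y), on two 16 mm posts 84 mm apart inside. This point is 38 mm above the board's underside, the gap under the bar is 20 mm, and it lies 20 mm in from the board's robot end. Axes: the board's.
- board_mark (a point): middle of the strip of paper tape stuck straight across the board, on the board's upper face. The tape is 20 mm wide and as long as the board is wide; this point is 100 mm from the handle's bar along the board's x. Axes are the board's.
- board: loose lap pegboard, about 0.7 kg: plywood 320 x 200 x 9 mm flat on the table, grey peg plate 160 x 170 x 12 mm with pegs and four 22 mm black posts at its outer (+x) end, bow handle at the other. Origin: middle of the underside; x along the length towards the peg plate, z up. Tape at x = -40 mm, handle at -140, centre of mass about +20. Slides with ordinary friction.
- peg_tub: bystander: open grey tub of pegs, 80 mm across, 60 mm tall, standing on the over-chair table. Origin at the middle of its underside.
- mug: bystander: white mug, 76 mm across plus its handle, 85 mm tall, standing on the over-chair table. Origin at the middle of its underside.
- pill_box: bystander: small black box with a clear lid, 62 x 62 x 36 mm, lying on the over-chair table. Origin at the middle of its underside.

How it is judged:
By the outcome, as a careful person would: the job done as asked, in the order asked, and still so for the second after the job is handed in, while the arm keeps its last pose, push and grip.
It also fails if it takes over 38 s, if anything falls off the work surface, if the arm or the gripper's body presses on something with over 40 N, if the wrist force passes 120 N, or if a joint passes its speed limit or range.

## Working session

There is one attempt and no reset: what is moved stays moved. The work goes in short steps, Python scripts to look and compute and a shell command to move; the robot and the scene stay as the last step left them, time stands still between calls to the robot, and variables do not carry over. Pictures are saved under pics/ and viewed, and the job is handed in when it is done.

```bash
mkdir -p pics; python3 - <<'E'
from bench import readout, cams
import cv2
print(readout.read_state())
for n in ("scene","top"):
    p=cams.camera_params(n); print(n,p)
    cv2.imwrite(f"pics/{n}0.png",cams.snapshot(n)[:,:,::-1])
E
```

```text
{'time': 0.0, 'qpos': array([ 1.02756031e+00,  2.77107125e-01, -2.79085514e-02,  1.26799517e+00,
        1.05364777e-06,  1.46736819e+00]), 'qvel': array([ 7.77454891e-04,  1.71444117e-03, -9.87473182e-04, -2.48970814e-04,
        1.62056674e-03, -7.89069540e-05]), 'effort': array([ 1.39424119e-03, -4.45502079e+01,  2.95205194e+01,  1.62731821e-02,
       -1.02068150e-04,  1.44629141e-06]), 'position': array([0.2657398 , 0.56486613, 0.24916268]), 'orientation': array([-0.37923974,  0.59772779,  0.37854233,  0.59632577]), 'force': array([-0.71598035, -0.9618727 , -0.32599289]), 'wrist_torque': array([0.04825076, 0.00284874, 0.01217554]), 'width': 1.0030174799380935}
scene {'fx': 462.65698198941664, 'fy': 462.65698198941664, 'cx': 319.82041079522276, 'cy': 196.5014719412354, 'k1': -0.10162372815347413, 'camera_from_world': array([[ 0.66532867,  0.74641915,  0.01400721, -0.39180565],
       [ 0.54253588, -0.47053633, -0.69588101, -0.22986887],
       [-0.51282801,  0.47058901, -0.71802049,  1.52860932],
       [ 0.        ,  0.        ,  0.        ,  1.        ]])}
top {'fx': 466.184122192075, 'fy': 466.184122192075, 'cx': 316.6998387644364, 'cy': 193.83741277416362, 'k1': -0.12500477285308248, 'camera_from_world': array([[-0.01608404, -0.99983682, -0.0082245 ,  0.05647133],
       [-0.9972804 ,  0.01663352, -0.07179928,  0.57400179],
       [ 0.07192437,  0.00704731, -0.99738519,  1.23855044],
       [ 0.        ,  0.        ,  0.        ,  1.        ]])}
```

View pics/scene0.png

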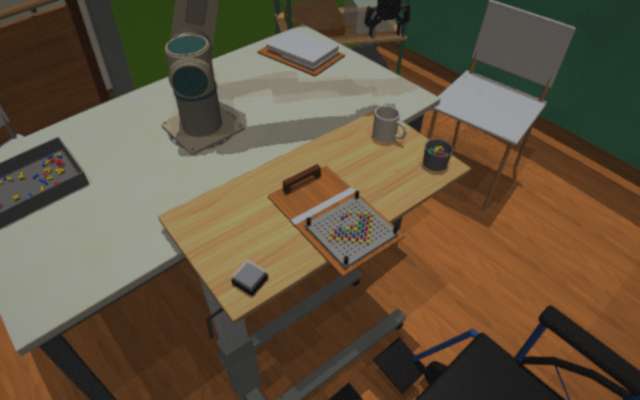

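View pics/top0.png

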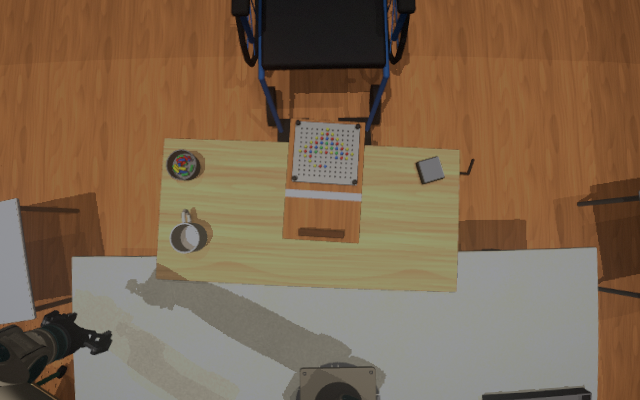

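The board is near image centre (tape at rows ~190–200, handle at ~(321,232)). The far table edge runs from (163,139) to (460,150). I'll measure these on enlarged crops.

```bash
cat > h.py <<'E'
import numpy as np, cv2
from bench import cams, readout
def ray(p,uv):
    uv=np.atleast_2d(np.asarray(uv,float))
    d=(uv-[p['cx'],p['cy']])/[p['fx'],p['fy']]
    x=d.copy()
    for _ in range(30): x=d/(1+p['k1']*(x**2).sum(1,keepdims=True))
    T=np.array(p['camera_from_world']);R=T[:3,:3];c=-R.T@T[:3,3]
    return c,np.c_[x,np.ones(len(x))]@R
def pix2w(p,uv,z):
    c,r=ray(p,uv); return c+r*((z-c[2])/r[:,2])[:,None]
def proj(p,X):
    T=np.array(p['camera_from_world']);c=np.atleast_2d(X)@T[:3,:3].T+T[:3,3]
    s=c[:,:2]/c[:,2:];s=s*(1+p['k1']*(s**2).sum(1,keepdims=True))
    return s*[p['fx'],p['fy']]+[p['cx'],p['cy']]
def crop(src,dst,u0,v0,u1,v1,k):
    im=cv2.imread(src)[v0:v1,u0:u1]; cv2.imwrite(dst,cv2.resize(im,None,fx=k,fy=k,interpolation=cv2.INTER_NEAREST))
E
python3 - <<'E'
from h import *
crop("pics/top0.png","pics/c0.png",270,110,380,250,4)
im=cv2.imread("pics/top0.png").astype(int)
for u in (200,230,260,280,380,400): print(u,[tuple(im[v,u]) [2] for v in range(134,156)])
for u in (290,300,320,340,355): print(u,im[184:206,u,0])
p=cams.camera_params("top")
print(pix2w(p,[[163,139],[460,150],[157,280],[457,292]],.05))
E
```

```text
200 [np.int64(146), np.int64(147), np.int64(147), np.int64(147), np.int64(146), np.int64(137), np.int64(148), np.int64(148), np.int64(148), np.int64(149), np.int64(148), np.int64(148), np.int64(148), np.int64(148), np.int64(149), np.int64(148), np.int64(149), np.int64(148), np.int64(147), np.int64(136), np.int64(117), np.int64(120)]
230 [np.int64(147), np.int64(148), np.int64(148), np.int64(148), np.int64(148), np.int64(141), np.int64(133), np.int64(148), np.int64(148), np.int64(148), np.int64(149), np.int64(149), np.int64(149), np.int64(149), np.int64(148), np.int64(149), np.int64(148), np.int64(149), np.int64(149), np.int64(149), np.int64(149), np.int64(149)]
260 [np.int64(147), np.int64(146), np.int64(146), np.int64(147), np.int64(148), np.int64(148), np.int64(140), np.int64(139), np.int64(149), np.int64(148), np.int64(148), np.int64(147), np.int64(149), np.int64(148), np.int64(149), np.int64(148), np.int64(149), np.int64(149), np.int64(149), np.int64(148), np.int64(148), np.int64(148)]
280 [np.int64(43), np.int64(43), np.int64(40), np.int64(42), np.int64(43), np.int64(43), np.int
[... 833 characters left out ...]
64(148), np.int64(148), np.int64(148), np.int64(148), np.int64(149)]
290 [ 56  55  57  55  61 135 153 153 153 153 153 153 126  78  57  56  56  57
  55  55  56  57]
300 [ 64  63  62  63  63  96 141 153 153 154 154 153 153 117  72  63  63  63
  61  61  62  61]
320 [ 55  59  59  59  58  58  76 137 154 153 153 153 153 153 125  78  57  58
  58  57  57  56]
340 [ 89  53  55  57  57  57  56  57 134 153 153 153 153 153 153 139  93  58
  59  59  58  59]
355 [ 98  83  55  58  59  60  60  60  60 134 154 153 154 153 153 153 140  94
  60  60  59  59]
[[ 0.72879157  0.4612648   0.05      ]
 [ 0.68436191 -0.33989118  0.05      ]
 [ 0.3497874   0.47586671  0.05      ]
 [ 0.30694316 -0.31910176  0.05      ]]
```

View pics/c0.png

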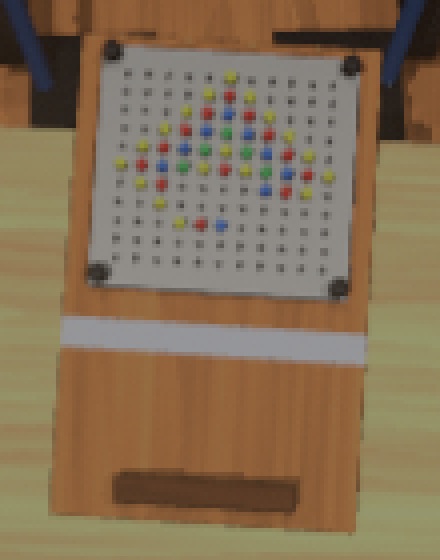

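```bash
cat > m.py <<'E'
from h import *
def cross(a,lvl):
    i=np.where((a[:-1]<lvl)&(a[1:]>=lvl))[0]
    return None if len(i)==0 else i[0]+(lvl-a[i[0]])/(a[i[0]+1]-a[i[0]])
def fit(P):  # robust y->x fit
    P=np.array(P);k=np.ones(len(P),bool)
    for _ in range(6):
        c=np.polyfit(P[k,1],P[k,0],1);r=P[:,0]-np.polyval(c,P[:,1]);k=abs(r)<max(2*np.median(abs(r)),1e-3)
    return c,k.sum(),r[k].std()
def edge(im,p):
    g=im[:,:,1].astype(float);uv=[]
    for u in list(range(205,283))+list(range(368,410))+list(range(445,458)):
        v0=int(139.0+(u-163)*11/297)-4
        a=g[v0:v0+11,u];d=np.diff(a);d=np.clip(d,0,None)
        if d.max()<12: continue
        j=d.argmax();s=slice(max(j-1,0),j+2);uv.append((u,v0+.5+(d[s]*np.arange(len(d))[s]).sum()/d[s].sum()))
    return fit(pix2w(p,uv,.05))
def tape(im,p,u0,u1,v0,v1):
    b=im[:,:,2].astype(float);A=[];B=[]
    for u in range(u0,u1):
        a=b[v0:v1,u]
        t=cross(a,105);e=cross(a[::-1],105)
        if t is None: continue
        A.append((u,v0+t));B.append((u,v1-1-e))
    return A,B
E
python3 - <<'E'
from m import *
im=cv2.imread("pics/top0.png")[:,:,::-1];p=cams.camera_params("top")
print("edge",edge(im,p))
A,B=tape(im,p,290,358,187,205)
for q in(A,B): print("tape",fit(pix2w(p,q,.059)))
print("tape ends",pix2w(p,[[285.2,193.5],[361.5,197.5]],.059))
# board corners: in crop 4x
print("corners",pix2w(p,np.array([[85,35],[380,50],[50,515],[356,534]])/4+[270,110]-.5,.059))
# bar top corners at z .05+.047
W=pix2w(p,np.array([[114,472],[300,481],[297,512],[112,503]])/4+[270,110]-.5,.097);print("bar",W,W.mean(0))
E
```

```text
edge (array([0.05750745, 0.70539027]), np.int64(127), np.float64(0.00042576417164386175))
tape (array([0.08037679, 0.5778099 ]), np.int64(68), np.float64(0.00024011432321088428))
tape (array([0.07991627, 0.55679731]), np.int64(68), np.float64(0.00020023369502957983))
tape ends [[ 0.57436465  0.12938135  0.059     ]
 [ 0.56052709 -0.07037355  0.059     ]]
corners [[ 0.77493484  0.11261023  0.059     ]
 [ 0.76141207 -0.08333895  0.059     ]
 [ 0.45749521  0.13914848  0.059     ]
 [ 0.44194547 -0.0599838   0.059     ]]
bar [[ 0.48485116  0.09515752  0.097     ]
 [ 0.47726638 -0.02221734  0.097     ]
 [ 0.45777125 -0.01995146  0.097     ]
 [ 0.46532187  0.09669509  0.097     ]] [0.47130267 0.03742095 0.097     ]
```

```bash
cat > d.py <<'E'
from h import *
from scipy.spatial.transform import Rotation as R
def down(yaw,sgn=1):
    x=np.array([0,0,-1.]);z=sgn*np.array([np.cos(yaw),np.sin(yaw),0]);return R.from_matrix(np.c_[x,np.cross(z,x),z])
def delta(pos,rot,base=None):
    s=readout.read_state();p0,R0=(s['position'],R.from_quat(s['orientation'])) if base is None else base
    return R0.inv().apply(np.array(pos)-p0)*100,np.degrees((R0.inv()*rot).as_rotvec())
E
python3 - <<'E'
from d import *
np.set_printoptions(precision=3,suppress=True)
s=readout.read_state();print(R.from_quat(s['orientation']).as_matrix())
for sg in(1,-1): print(sg,delta([.470,.0375,.16],down(np.radians(-4.59),sg)),s['position'])
E
```

```text
[[-0.001 -0.905  0.426]
 [-0.002  0.426  0.905]
 [-1.     0.    -0.002]]
1 (array([  8.996, -40.939, -39.01 ]), array([69.391, -0.109,  0.06 ])) [0.266 0.565 0.249]
-1 (array([  8.996, -40.939, -39.01 ]), array([-110.609,   -0.066,   -0.121])) [0.266 0.565 0.249]
```

```bash
python3 -m jog '[{"delta_pos":[1,-4,-4],"twist":[7,0,0],"gripper":0},{"delta_pos":[2,-8,-8],"twist":[14,0,0],"gripper":0},{"delta_pos":[3,-12,-11.5],"twist":[21,0,0],"gripper":0},{"delta_pos":[4,-16,-15],"twist":[28,0,0],"gripper":0},{"delta_pos":[5,-20,-19],"twist":[35,0,0],"gripper":0},{"delta_pos":[5,-24,-23],"twist":[42,0,0],"gripper":0},{"delta_pos":[5,-28,-27],"twist":[49,0,0],"gripper":0},{"delta_pos":[5,-32,-31],"twist":[56,0,0],"gripper":0},{"delta_pos":[5,-36,-35],"twist":[63,0,0],"gripper":0},{"delta_pos":[5,-39,-38],"twist":[69.4,0,0],"gripper":0}]' 60
python3 - <<'E'
from d import *
np.set_printoptions(precision=3,suppress=True)
print(delta([.470,.0375,.16],down(np.radians(-4.59))))
cv2.imwrite("pics/w1.png",cams.snapshot("wrist")[:,:,::-1]);print(readout.read_state()['position'])
E
```

```text
time: 1.1
position: [0.4406, 0.0996, 0.2002]
orientation: [0.03, 0.707, -0.03, 0.706]
force: [0.9, 0.5, 0.5]
width: 1.002
(array([ 4.017, -5.933,  3.462]), array([-0.279, -0.014, -0.006]))
[0.444 0.093 0.2  ]
```

View pics/w1.png

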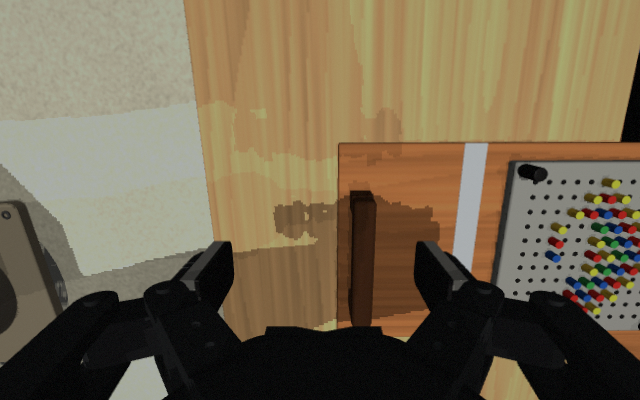

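The wrist view shows the bar at cols ~352–375, rows 191–326, between the open fingers, and the tape at col ~475. The arm was still settling, so I'll let it settle and cross-check the bar with this camera.

```bash
python3 -m jog '[{"delta_pos":[0,0,0],"twist":[0,0,0],"gripper":0},{"delta_pos":[0,0,0],"twist":[0,0,0],"gripper":0},{"delta_pos":[0,0,0],"twist":[0,0,0],"gripper":0}]'
python3 - <<'E'
from d import *
np.set_printoptions(precision=4,suppress=True)
print(delta([.470,.0375,.16],down(np.radians(-4.59))))
p=cams.camera_params("wrist")
im=cams.snapshot("wrist")[:,:,::-1];cv2.imwrite("pics/w2.png",im);print(readout.read_state()['position'])
c=np.array([.470,.0375,.097]);a=np.radians(-4.59);ex=np.array([np.cos(a),np.sin(a),0]);ey=np.array([-np.sin(a),np.cos(a),0])
P=[c+sx*.009*ex+sy*.058*ey for sx,sy in((1,1),(1,-1),(-1,-1),(-1,1))]
q=proj(p,P);print(q)
o=cv2.polylines(im.copy(),[np.round(q).astype(int)],True,(0,255,0),1);cv2.imwrite("pics/w2o.png",o)
E
```

```text
time: 1.45
position: [0.4399, 0.1026, 0.2002]
orientation: [0.028, 0.707, -0.027, 0.706]
force: [0.2, -0.6, 0.3]
width: 1.003
(array([ 4.0113, -6.2587,  3.5107]), array([ 0.1293, -0.0551, -0.0101]))
[0.4399 0.1028 0.2002]
[[378.9607 208.3481]
 [372.195  333.8107]
 [351.8176 333.7599]
 [355.9573 208.2716]]
```

View pics/w2o.png

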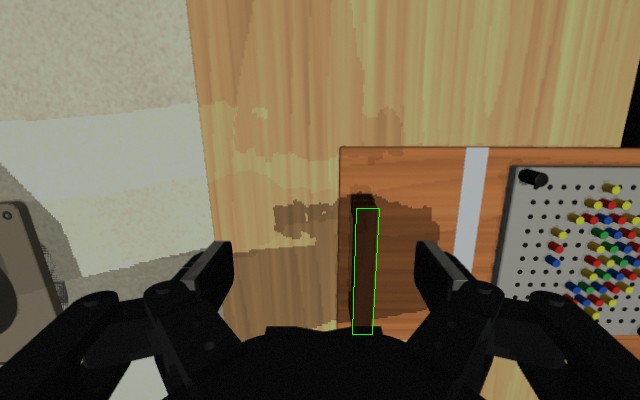

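```bash
python3 -m jog '[{"delta_pos":[1,-3,1.8],"twist":[0,0,0],"gripper":0},{"delta_pos":[2,-5,2.8],"twist":[0,0,0],"gripper":0},{"delta_pos":[3,-6.3,3.5],"twist":[0,0,0],"gripper":0},{"delta_pos":[4,-6.3,3.5],"twist":[0,0,0],"gripper":0},{"delta_pos":[6,-6.3,3.5],"twist":[0,0,0],"gripper":0},{"delta_pos":[8,-6.3,3.5],"twist":[0,0,0],"gripper":0},{"delta_pos":[9.5,-6.3,3.5],"twist":[0,0,0],"gripper":0},{"delta_pos":[10.5,-6.3,3.5],"twist":[0,0,0],"gripper":0},{"delta_pos":[11.0,-6.3,3.5],"twist":[0,0,0],"gripper":0},{"delta_pos":[11.0,-6.3,3.5],"twist":[0,0,0],"gripper":0}]'
python3 -m jog '[{"delta_pos":[0,0,0],"twist":[0,0,0],"gripper":0},{"delta_pos":[0,0,0],"twist":[0,0,0],"gripper":0}]'
python3 - <<'E'
from d import *
np.set_printoptions(precision=4,suppress=True)
print(delta([.470,.0375,.089],down(np.radians(-4.59))))
im=cams.snapshot("wrist")[:,:,::-1];cv2.imwrite("pics/w3.png",im)
E
```

```text
time: 2.5
position: [0.4698, 0.0365, 0.0899]
orientation: [0.028, 0.707, -0.028, 0.706]
force: [-0.2, 0.8, 0.1]
width: 0.996
time: 2.7
position: [0.4713, 0.036, 0.0913]
orientation: [0.028, 0.706, -0.028, 0.707]
force: [0.5, 0.2, -0.6]
width: 0.998
(array([ 0.2286,  0.1406, -0.1436]), array([ 0.0017,  0.1006, -0.0049]))
```

View pics/w3.png

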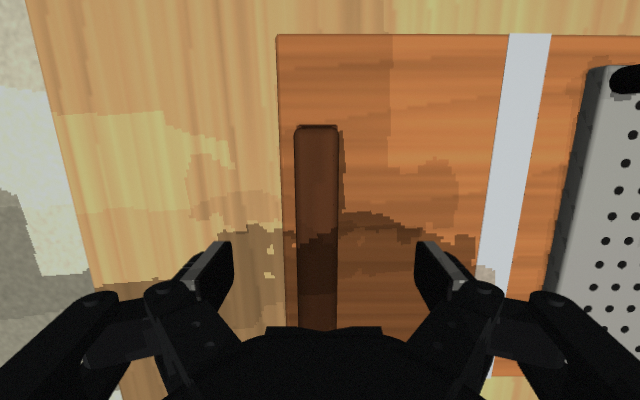

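The bar (cols 295–340) lies between the fingers, slightly left of their centre (~323). I'll nudge −2 mm and close.

```bash
python3 -m jog '[{"delta_pos":[0.1,0.1,-0.2],"twist":[0,0,0],"gripper":0},{"delta_pos":[0.1,0.1,-0.2],"twist":[0,0,0],"gripper":120},{"delta_pos":[0.1,0.1,-0.2],"twist":[0,0,0],"gripper":160},{"delta_pos":[0.1,0.1,-0.2],"twist":[0,0,0],"gripper":200},{"delta_pos":[0.1,0.1,-0.2],"twist":[0,0,0],"gripper":255},{"delta_pos":[0.1,0.1,-0.2],"twist":[0,0,0],"gripper":255},{"delta_pos":[0.1,0.1,-0.2],"twist":[0,0,0],"gripper":255},{"delta_pos":[0.1,0.1,-0.2],"twist":[0,0,0],"gripper":255},{"delta_pos":[0.1,0.1,-0.2],"twist":[0,0,0],"gripper":255},{"delta_pos":[0.1,0.1,-0.2],"twist":[0,0,0],"gripper":255}]' 60
python3 - <<'E'
from d import *
np.set_printoptions(precision=4,suppress=True)
s=readout.read_state();print(s['position'],s['force'],s['wrist_torque'],s['width'],s['width']*85)
print(np.degrees(down(np.radians(-4.59)).inv()*R.from_quat(s['orientation'])).as_rotvec() if 0 else np.degrees((down(0).inv()*R.from_quat(s['orientation'])).as_rotvec()))
im=cams.snapshot("wrist")[:,:,::-1];cv2.imwrite("pics/w4.png",im)
t=cams.snapshot("top")[:,:,::-1];cv2.imwrite("pics/t4.png",t)
crop("pics/t4.png","pics/t4c.png",270,110,380,250,4)
E
```

```text
time: 3.75
position: [0.4685, 0.0371, 0.0896]
orientation: [0.028, 0.707, -0.028, 0.706]
force: [-1.4, -0.0, 4.2]
width: 0.204
[0.4685 0.0371 0.0896] [-1.3602 -0.0427  4.1756] [ 0.0569  0.4831 -0.0103] 0.20386631033615907 17.32863637857352
[ 4.599   0.0118 -0.0027]
```

View pics/w4.png

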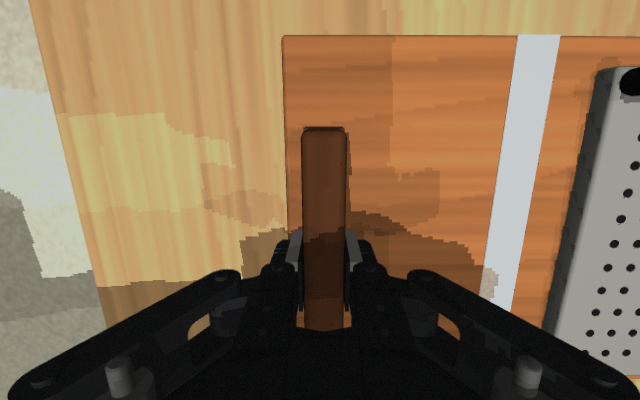

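View pics/t4c.png

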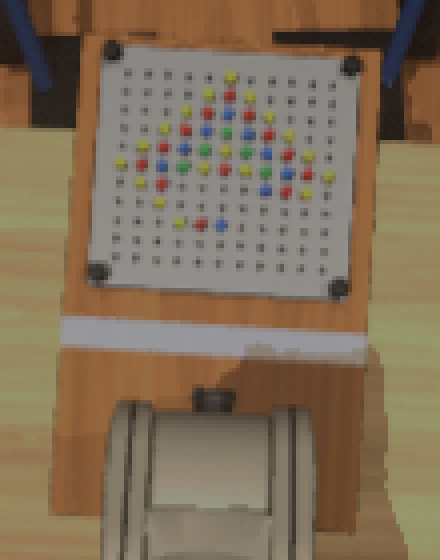

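Both fingers hold the bar (width 17.3 mm, 4 N downward press) and the board hasn't shifted in the top view. Sliding outward now.

```bash
python3 -m jog '[{"delta_pos":[0,0,0.2],"twist":[0,0,0],"gripper":255},{"delta_pos":[0,0,0.7],"twist":[-0.1,0,0],"gripper":255},{"delta_pos":[0,0,1.4],"twist":[-0.2,0,0],"gripper":255},{"delta_pos":[0,0,2.2],"twist":[-0.4,0,0],"gripper":255},{"delta_pos":[0,0,3.0],"twist":[-0.6,0,0],"gripper":255},{"delta_pos":[0,0,3.8],"twist":[-0.8,0,0],"gripper":255},{"delta_pos":[0,0,4.6],"twist":[-1.0,0,0],"gripper":255},{"delta_pos":[0,0,5.3],"twist":[-1.1,0,0],"gripper":255},{"delta_pos":[0,0,5.8],"twist":[-1.2,0,0],"gripper":255},{"delta_pos":[0,0,6.0],"twist":[-1.3,0,0],"gripper":255}]' 80
python3 -m jog '[{"delta_pos":[0,0,0],"twist":[0,0,0],"gripper":255},{"delta_pos":[0,0,0],"twist":[0,0,0],"gripper":255}]'
cat > look.py <<'E'
import sys
from m import *
from d import *
n=sys.argv[1]; 
np.set_printoptions(precision=4,suppress=True)
s=readout.read_state();print(s['position'],s['force'],s['wrist_torque'],s['width']*85,np.degrees((down(0).inv()*R.from_quat(s['orientation'])).as_rotvec()))
p=cams.camera_params("top")
im=cams.snapshot("top");cv2.imwrite(f"pics/t{n}.png",im[:,:,::-1])
# predict mark
Rm=R.from_quat(s['orientation']).as_matrix();mk=s['position']+.1*Rm[:,2];mk[2]=.059
u,v=proj(p,mk)[0];print("pred mark",mk,u,v)
u,v=int(u),int(v)
A,B=tape(im,p,u-30,u+31,v-9,v+10)
e=edge(im,p);print("edge",e)
cs=[fit(pix2w(p,q,.059)) for q in(A,B)]
for c in cs: print("tape",c, np.degrees(np.arctan(c[0][0])))
y=mk[1];xm=(np.polyval(cs[0][0],y)+np.polyval(cs[1][0],y))/2
a=np.arctan(e[0][0]);print("remaining normal mm",1e3*(np.polyval(e[0],y)-xm)*np.cos(a),"yaw err deg",np.degrees(np.arctan((cs[0][0][0]+cs[1][0][0])/2)-a))
crop(f"pics/t{n}.png",f"pics/t{n}c.png",270,60,380,210,4)
E
python3 look.py 5
```

```text
time: 4.85
position: [0.524, 0.0326, 0.0897]
orientation: [0.02, 0.71, -0.02, 0.704]
force: [-15.2, 0.1, 18.8]
width: 0.195
time: 5.05
position: [0.5242, 0.0326, 0.0897]
orientation: [0.02, 0.71, -0.02, 0.704]
force: [-12.6, 0.6, 16.0]
width: 0.195
[0.5242 0.0326 0.0897] [-12.5803   0.5939  16.022 ] [ 0.139   2.1883 -0.1175] 16.598239217474497 [3.298  0.4719 0.0046]
pred mark [0.624  0.0268 0.059 ] 323.9746841644029 174.01227978244594
edge (array([0.0575, 0.7054]), np.int64(127), np.float64(0.00041969163027973344))
tape (array([0.0588, 0.6345]), np.int64(61), np.float64(0.00026366220070455623)) 3.3627345161716597
tape (array([0.0388, 0.6152]), np.int64(57), np.float64(0.0008365782642149283)) 2.222005551159907
remaining normal mm 80.67549339586438 yaw err deg -0.5001382654685484
```

View pics/t5c.png

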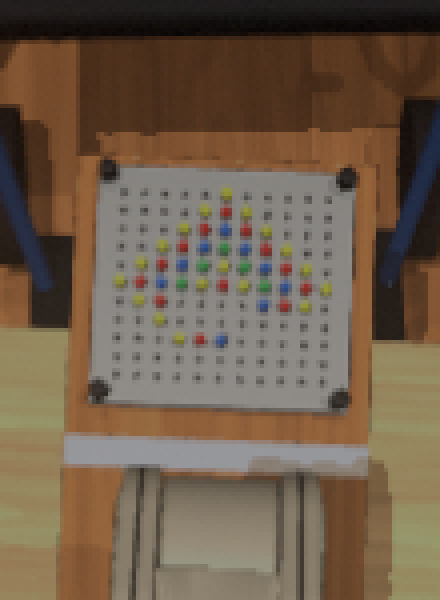

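The tape's outer edge is now parallel to the table edge within 0.1°; its lower edge is spoiled by the arm's shadow. Downward press has grown to 16 N, so I'll ease it while sliding on.

```bash
python3 -m jog '[{"delta_pos":[-0.05,0,0.2],"twist":[0,0,0],"gripper":255},{"delta_pos":[-0.1,0,0.7],"twist":[0,0,0],"gripper":255},{"delta_pos":[-0.1,0,1.4],"twist":[0,0,0],"gripper":255},{"delta_pos":[-0.1,0,2.2],"twist":[0,0,0],"gripper":255},{"delta_pos":[-0.1,0,3.0],"twist":[0,0,0],"gripper":255},{"delta_pos":[-0.1,0,3.8],"twist":[0,0,0],"gripper":255},{"delta_pos":[-0.1,0,4.5],"twist":[0,0,0],"gripper":255},{"delta_pos":[-0.1,0,5.1],"twist":[0,0,0],"gripper":255},{"delta_pos":[-0.1,0,5.4],"twist":[0,0,0],"gripper":255},{"delta_pos":[-0.1,0,5.5],"twist":[0,0,0],"gripper":255}]' 80
sed -i 's/^for c in cs/c1=cs[0][0];print("upper-only rem",1e3*((np.polyval(e[0],mk[1])-np.polyval(c1,mk[1]))*np.cos(np.arctan(e[0][0]))+.010))\nfor c in cs/' look.py
python3 look.py 6
```

```text
time: 6.1
position: [0.5801, 0.0294, 0.0897]
orientation: [0.02, 0.709, -0.02, 0.704]
force: [-10.2, 0.8, 9.5]
width: 0.198
[0.5801 0.0294 0.0897] [-10.2214   0.8355   9.5402] [0.0982 1.6053 0.0178] 16.86629292927791 [3.2836 0.4005 0.0148]
pred mark [0.6799 0.0237 0.059 ] 324.7950743758905 152.94761920671806Traceback (most recent call last):
  File "look.py", line 13, in <module>
    A,B=tape(im,p,u-30,u+31,v-9,v+10)
        ~~~~^^^^^^^^^^^^^^^^^^^^^^^^^
  File "m.py", line 24, in tape
    A.append((u,v0+t));B.append((u,v1-1-e))
                                   ~~~~^~
TypeError: unsupported operand type(s) for -: 'int' and 'NoneType'
```

```bash
sed -i 's/if t is None: continue/if t is None or e is None: continue/' m.py
sed -i 's/A,B=tape(im,p,u-30,u+31,v-9,v+10)/A,B=tape(im,p,u-32,u+33,v-9,v+4); A2=tape(im,p,u-32,u+33,v-9,v+4)/' look.py
python3 - <<'E'
from m import *
crop("pics/t6.png","pics/t6c.png",270,60,380,210,4)
im=cv2.imread("pics/t6.png")[:,:,::-1];p=cams.camera_params("top");b=im[:,:,2]
for u in (288,295,305,325,345,355): print(u,b[142:164,u])
A=[]
for u in range(288,360):
    t=cross(b[142:154,u].astype(float),105)
    if t is not None:A.append((u,142+t))
f=fit(pix2w(p,A,.059));e=edge(im,p);print(f,e,np.degrees(np.arctan(f[0][0])))
print(1e3*(np.polyval(e[0],.024)-np.polyval(f[0],.024))+10)
E
```

```text
288 [ 58  59  60  60  60 111 146 154 154 154 154 154 141  98  59  59  60  59
  59  60  59  60]
295 [ 57  59  59  59  59  93 139 154 154 153 154 153 154 113  59  58  59  59
  60  59  60  59]
305 [60 62 62 67 78 83 81 79 83 85 80 76 69 67 65 66 60 58 59 53 47 47]
325 [ 53  58  58  59  58  58  69  78  85  90  96  99 102 105 109 110 112 114
 115 117 118 120]
345 [44 50 54 56 48 55 65 72 76 79 82 86 88 90 90 90 90 90 91 89 91 91]
355 [ 57  54  56  56  58  60  59  61 129 154 154 154 152 132 117  96  59  43
  43  44  43  44]
(array([0.05672628, 0.69068049]), np.int64(23), np.float64(0.0002650137800034868)) (array([0.05753012, 0.70538717]), np.int64(126), np.float64(0.0004361156465137642)) 3.2466968616892125
24.725973810086558
```

View pics/t6c.png

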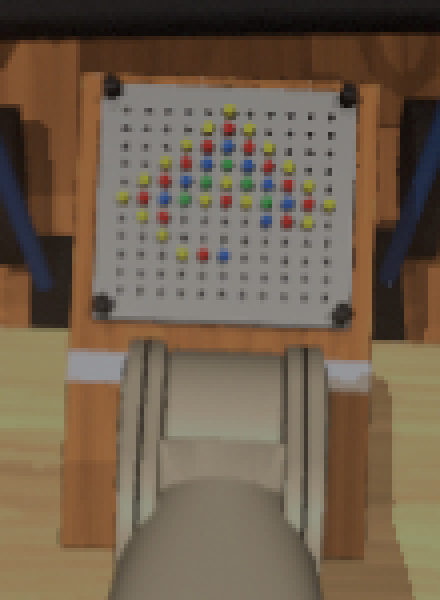

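24.7 mm left and the yaw error is 0.04°. For the last stretch I'll also counter the wrist's 0.4° compliance pitch, so the handle end stays pressed down.

```bash
python3 -m jog '[{"delta_pos":[0,0,0.2],"twist":[0,0,0],"gripper":255},{"delta_pos":[0,0,0.5],"twist":[0,-0.1,0],"gripper":255},{"delta_pos":[0,0,0.9],"twist":[0,-0.2,0],"gripper":255},{"delta_pos":[0,0,1.3],"twist":[0,-0.3,0],"gripper":255},{"delta_pos":[0,0,1.7],"twist":[0,-0.3,0],"gripper":255},{"delta_pos":[0,0,2.0],"twist":[0,-0.3,0],"gripper":255},{"delta_pos":[0,0,2.2],"twist":[0,-0.3,0],"gripper":255},{"delta_pos":[0,0,2.3],"twist":[0,-0.3,0],"gripper":255},{"delta_pos":[0,0,2.3],"twist":[0,-0.3,0],"gripper":255},{"delta_pos":[0,0,2.3],"twist":[0,-0.3,0],"gripper":255}]' 80
python3 - <<'E'
from m import *
from d import *
np.set_printoptions(precision=4,suppress=True)
s=readout.read_state();print(s['position'],s['force'],s['wrist_torque'],s['width']*85,np.degrees((down(0).inv()*R.from_quat(s['orientation'])).as_rotvec()))
p=cams.camera_params("top");im=cams.snapshot("top");cv2.imwrite("pics/t7.png",im[:,:,::-1]);b=im[:,:,2]
crop("pics/t7.png","pics/t7c.png",270,40,380,190,4)
cv2.imwrite("pics/s7.png",cams.snapshot("scene")[:,:,::-1]);crop("pics/s7.png","pics/s7c.png",250,140,450,290,4)
for u in (288,295,302,355,359): print(u,b[130:156,u])
E
```

```text
time: 7.15
position: [0.6024, 0.0282, 0.0897]
orientation: [0.02, 0.708, -0.02, 0.706]
force: [-9.0, -0.1, 8.6]
width: 0.201
[0.6024 0.0282 0.0897] [-9.0283 -0.0502  8.6159] [ 0.1018  1.7754 -0.0241] 17.09530266777053 [3.2825 0.1525 0.0088]
288 [ 53  54  55  54  54  54  53  55  58 121 146 151 153 153 153 153 129  82
  58  60  59  58  58  58  59  60]
295 [ 61  65  46  56  58  57  59  59  59 113 147 153 153 153 153 154 141  99
  57  59  58  59  58  59  58  58]
302 [131 100  51  57  58  61  67  74  85  98  99 100 103 104 105 104 103 104
 106 106 106 107 106 107 108 107]
355 [ 41  30  48  55  47  54  56  57  58  58  59  90 136 153 154 153 154 134
 116  85  40  42  42  42  43  43]
359 [ 56  56  56  56  57  57  57  58  58  56  58  74 130 154 153 153 153 135
 116  90  49  40  41  40  41  42]
```

View pics/t7c.png

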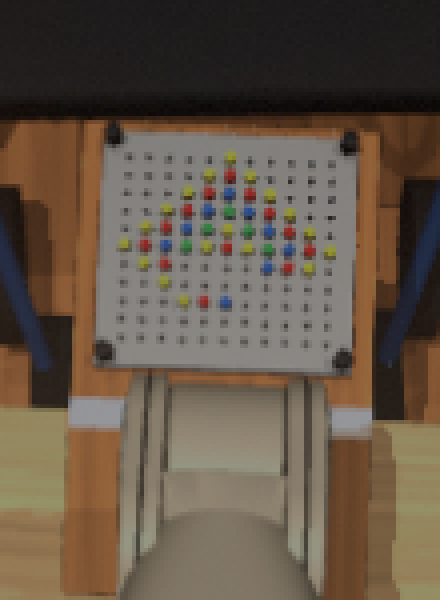

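View pics/s7c.png

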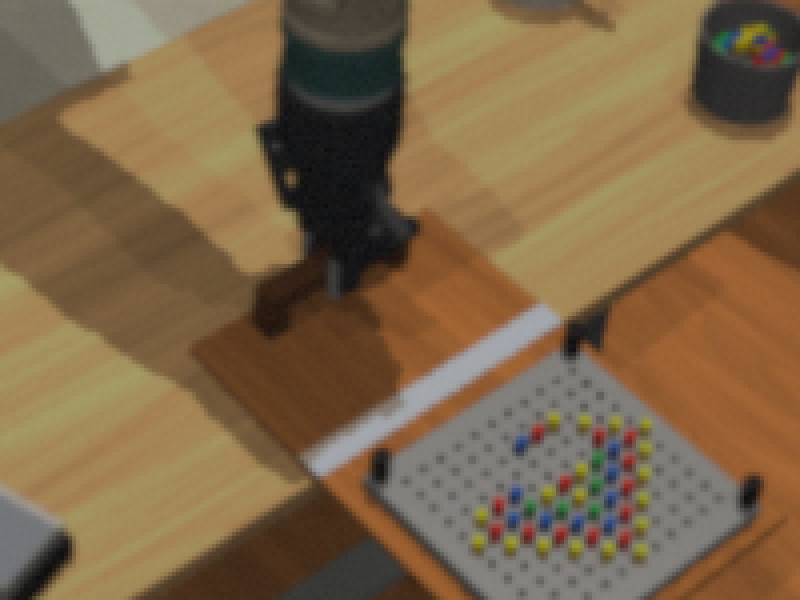

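The tape is almost at the edge in both views, and the board lies flat with the handle gripped. Measuring the remainder in the top camera, then independently in the scene camera.

```bash
cat > fin.py <<'E'
from m import *
import sys
n=sys.argv[1]
im=cv2.imread(f"pics/t{n}.png")[:,:,::-1];p=cams.camera_params("top");b=im[:,:,2].astype(float);A=[];B=[]
for u in list(range(288,299))+list(range(353,361)):
    t=cross(b[130:147,u],105)
    if t is not None:A.append((u,130+t))
    e=cross(b[130:156,u][::-1],88)
    if e is not None:B.append((u,155-e))
e=edge(im,p);y=.0225;ca=np.cos(np.arctan(e[0][0]))
for nm,q,o in(("up",A,10),("low",B,-10)):
    f=fit(pix2w(p,q,.059));print(nm,f,"yaw err",np.degrees(np.arctan(f[0][0])-np.arctan(e[0][0])),"rem",1e3*(np.polyval(e[0],y)-np.polyval(f[0],y))*ca+o)
# scene camera: sub-pixel tape & table edge along columns
s=cv2.imread(f"pics/s{n}.png")[:,:,::-1].astype(float);p=cams.camera_params("scene")
ex,ey=e[0]
def samp(P,ch): 
    q=proj(p,P).astype(np.float32); return cv2.remap(s[:,:,ch].astype(np.float32),q[:,:1],q[:,1:],cv2.INTER_LINEAR).ravel()
d=np.arange(-.030,.030,.0005);nrm=np.array([ca,-ca*ex,0])
def scan(yy,z,ch): 
    c=np.array([ey+ex*yy,yy,z]); return samp(c+d[:,None]*nrm,ch)
for yy in(-.16,-.13,-.10,-.09,.14,.15,.17,.2,.25):
    g=scan(yy,.05,1);j=np.diff(g);k=np.argmin(j);print("scene edge y",yy,"off mm",1e3*d[k]+.25,round(j[k],1))
for yy in(-.06,-.04,-.02,.06,.08,.1,.11):
    g=scan(yy,.059,2);l=(g.min()+g.max())/2;w=d[g>l];print("scene tape y",yy,"mid mm",1e3*(w.min()+w.max())/2,"w",1e3*(w.max()-w.min()))
E
python3 fin.py 7
```

```text
up (array([0.05877413, 0.71301491]), np.int64(19), np.float64(0.00019734164617195204)) yaw err 0.07337258879244159 rem 2.3676913002301507
low (array([0.04735541, 0.69207179]), np.int64(19), np.float64(0.0002339316512421029)) yaw err -0.5790280057178133 rem 3.532784704761296
scene edge y -0.16 off mm -0.7499999999999731 -6.6
scene edge y -0.13 off mm 0.7500000000000282 -5.6
scene edge y -0.1 off mm 1.2500000000000286 -6.0
scene edge y -0.09 off mm 0.25000000000002776 -6.0
scene edge y 0.14 off mm 1.750000000000029 -6.0
scene edge y 0.15 off mm 1.750000000000029 -5.9
scene edge y 0.17 off mm -0.2499999999999727 -5.8
scene edge y 0.2 off mm 0.7500000000000282 -5.0
scene edge y 0.25 off mm 1.2500000000000286 -6.5
scene tape y -0.06 mid mm -3.499999999999975 w 19.000000000000018
scene tape y -0.04 mid mm 8.000000000000036 w 43.000000000000036
scene tape y -0.02 mid mm 8.000000000000036 w 43.000000000000036
scene tape y 0.06 mid mm 7.000000000000034 w 45.00000000000004
scene tape y 0.08 mid mm 7.000000000000034 w 45.00000000000004
scene tape y 0.1 mid mm 7.000000000000034 w 45.00000000000004
scene tape y 0.11 mid mm -5.499999999999977 w 22.00000000000002
```

```bash
python3 - >/dev/null <<'E'
s=open('fin.py').read()
s=s.replace('''g=scan(yy,.059,2);l=(g.min()+g.max())/2;w=d[g>l];print("scene tape y",yy,"mid mm",1e3*(w.min()+w.max())/2,"w",1e3*(w.max()-w.min()))''',
'''k=d<.014;g=scan(yy,.059,2)[k];dd=d[k];j=np.diff(g);a=np.argmax(j[dd[:-1]<-.008]);h0=np.argmax(dd>0);h=h0+np.argmin(j[h0:]);print("scene tape y",yy,"edges",1e3*dd[a],1e3*dd[h],"mid",500*(dd[a]+dd[h])+.25)''')
s=s.replace("(-.06,-.04,-.02,.06,.08,.1,.11)","np.arange(-.065,.12,.015)")
open('fin.py','w').write(s)
E
python3 fin.py 7 | grep tape
```

```text
File "fin.py", line 23
    for yy innp.arange(-.065,.12,.015):
           ^^^^
SyntaxError: invalid syntax
```

```bash
sed -i 's/innp/in np/' fin.py
python3 fin.py 7 | grep tape
```

```text
scene tape y -0.065 edges -16.499999999999986 6.000000000000033 mid -4.999999999999977
scene tape y -0.05 edges -11.499999999999982 6.000000000000033 mid -2.4999999999999747
scene tape y -0.035 edges -16.999999999999986 6.500000000000034 mid -4.999999999999977
scene tape y -0.020000000000000004 edges -15.999999999999986 6.000000000000033 mid -4.749999999999977
scene tape y -0.0050000000000000044 edges -15.999999999999986 5.500000000000033 mid -4.999999999999977
scene tape y 0.009999999999999995 edges -15.999999999999986 6.500000000000034 mid -4.499999999999977
scene tape y 0.024999999999999994 edges -14.999999999999986 5.500000000000033 mid -4.499999999999977
scene tape y 0.039999999999999994 edges -15.499999999999986 5.500000000000033 mid -4.749999999999977
scene tape y 0.05499999999999999 edges -15.999999999999986 5.500000000000033 mid -4.999999999999977
scene tape y 0.07 edges -15.999999999999986 5.000000000000032 mid -5.249999999999977
scene tape y 0.08499999999999999 edges -15.499999999999986 6.500000000000034 mid -4.249999999999976
scene tape y 0.09999999999999998 edges -14.999999999999986 6.500000000000034 mid -3.999999999999976
scene tape y 0.11499999999999999 edges -15.999999999999986 6.000000000000033 mid -4.749999999999977
```

Top camera says ≈3 mm left (kinematics from the first fix also 3.0); scene camera suggests ≈5. I'll advance 3 mm, then settle it with the wrist camera, which is much closer.

```bash
python3 -m jog '[{"delta_pos":[0,0,0.1],"twist":[0,0,0],"gripper":255},{"delta_pos":[0,0,0.2],"twist":[0,-0.1,0],"gripper":255},{"delta_pos":[0,0,0.3],"twist":[0,-0.15,0],"gripper":255},{"delta_pos":[0,0,0.3],"twist":[0,-0.15,0],"gripper":255},{"delta_pos":[0,0,0.3],"twist":[0,-0.15,0],"gripper":255},{"delta_pos":[0,0,0.3],"twist":[0,-0.15,0],"gripper":255}]' 80
python3 - <<'E'
from m import *
from d import *
np.set_printoptions(precision=4,suppress=True)
s=readout.read_state();print(s['position'],s['force'],s['wrist_torque'],s['width']*85,np.degrees((down(0).inv()*R.from_quat(s['orientation'])).as_rotvec()))
for c,n in(("top","t8"),("scene","s8"),("wrist","w8")): 
    p=cams.camera_params(c);cv2.imwrite(f"pics/{n}.png",cams.snapshot(c)[:,:,::-1])
    np.save(n+"T.npy",p['camera_from_world'])
E
python3 fin.py 8
```

```text
time: 7.85
position: [0.605, 0.028, 0.0897]
orientation: [0.02, 0.707, -0.02, 0.707]
force: [-9.5, 1.5, 9.1]
width: 0.195
[0.605  0.028  0.0897] [-9.504   1.4676  9.1146] [ 0.0958  1.9683 -0.0188] 16.61536579200411 [3.2811 0.0364 0.004 ]
up (array([0.05915944, 0.71567753]), np.int64(19), np.float64(0.0001995693976141032)) yaw err 0.09282779974598637 rem -0.30931163795795946
low (array([0.04804704, 0.69474391]), np.int64(19), np.float64(0.00028069768425749593)) yaw err -0.5420353687864382 rem 0.839359694156407
scene edge y -0.16 off mm 0.25000000000002776 -6.4
scene edge y -0.13 off mm -1.2499999999999736 -5.4
scene edge y -0.1 off mm 0.25000000000002776 -5.8
scene edge y -0.09 off mm 0.25000000000002776 -5.9
scene edge y 0.14 off mm 1.750000000000029 -5.6
scene edge y 0.15 off mm 1.2500000000000286 -5.5
scene edge y 0.17 off mm -0.2499999999999727 -6.0
scene edge y 0.2 off mm 1.2500000000000286 -5.7
scene edge y 0.25 off mm 1.2500000000000286 -6.4
scene tape y -0.065 edges -13.999999999999984 9.500000000000036 mid -1.9999999999999742
scene tape y -0.05 edges -10.999999999999982 8.500
[... 423 characters left out ...]
9999975
scene tape y 0.024999999999999994 edges -12.999999999999984 8.500000000000036 mid -1.9999999999999742
scene tape y 0.039999999999999994 edges -12.499999999999984 8.500000000000036 mid -1.749999999999974
scene tape y 0.05499999999999999 edges -12.499999999999984 8.000000000000036 mid -1.9999999999999742
scene tape y 0.07 edges -12.499999999999984 9.000000000000036 mid -1.4999999999999738
scene tape y 0.08499999999999999 edges -13.499999999999984 8.000000000000036 mid -2.4999999999999747
scene tape y 0.09999999999999998 edges -13.499999999999984 9.000000000000036 mid -1.9999999999999742
scene tape y 0.11499999999999999 edges -11.999999999999982 9.500000000000036 mid -0.9999999999999734
```

View pics/w8.png

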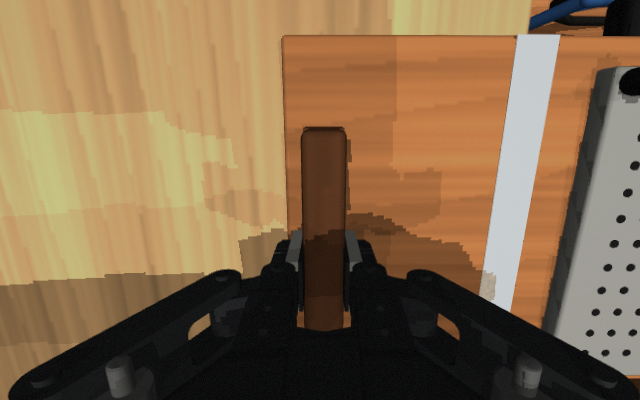

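The wrist view shows the table's edge (col ~530, rows 0–33) just above the tape's end (cols 517–559 at row 36). I'll convert both at their own heights.

```bash
python3 - <<'E'
from m import *
im=cv2.imread("pics/w8.png").astype(float);p=cams.camera_params("wrist");p['camera_from_world']=np.load("w8T.npy")
g=im[:,:,1];E=[]
for v in range(2,24,2):
    d=np.diff(g[v,515:545]);k=np.argmin(d);E.append((515.5+k,v))
print(E)
b=im[:,:,0];L=[];Rr=[]
for v in range(45,160,5):
    a=b[v,470:590];w=np.where(a>(140))[0];L.append((470+w.min()-.5,v));Rr.append((470+w.max()+.5,v))
print(L[0],Rr[0],L[-1],Rr[-1])
fe=fit(pix2w(p,E,.05));fl=fit(pix2w(p,L,.059));fr=fit(pix2w(p,Rr,.059));print(fe,fl,fr)
yc=np.array([.0225,.12])
ex=pix2w(p,E,.05).mean(0);print("edge pt",ex)
sl=.0575
for y in yc:
    t=(np.polyval(fl[0],y)+np.polyval(fr[0],y))/2
    print("y",y,"tape mid",t,"width",1e3*(np.polyval(fr[0],y)-np.polyval(fl[0],y)),"edge",ex[0]+sl*(y-ex[1]),"rem mm",1e3*(ex[0]+sl*(y-ex[1])-t))
E
```

```text
[(np.float64(531.5), 2), (np.float64(531.5), 4), (np.float64(529.5), 6), (np.float64(530.5), 8), (np.float64(530.5), 10), (np.float64(541.5), 12), (np.float64(535.5), 14), (np.float64(532.5), 16), (np.float64(529.5), 18), (np.float64(529.5), 20), (np.float64(528.5), 22)]
(np.float64(515.5), 45) (np.float64(558.5), 45) (np.float64(499.5), 155) (np.float64(538.5), 155)
(array([0.01756166, 0.70920715]), np.int64(8), np.float64(0.00025759908017332193)) (array([0.05729819, 0.69387952]), np.int64(23), np.float64(0.00013971199978533063)) (array([0.0544849 , 0.71421309]), np.int64(23), np.float64(0.00013373597536926073))
edge pt [0.71248485 0.13618686 0.05      ]
y 0.0225 tape mid 0.7053038664569926 width 20.27027037606932 edge 0.7059478545515657 rem mm 0.6439880945731113
y 0.12 tape mid 0.7107532921094526 width 19.99597485246185 edge 0.7115541045515656 rem mm 0.8008124421130525
```

Wrist camera: remainder 0–0.7 mm (≈0 without two outlier edge rows), width 20 mm as it must be, yaw within 0.1°. Holding a second to check it stays still.

```bash
python3 -m jog '[{"delta_pos":[0,0,0],"twist":[0,0,0],"gripper":255},{"delta_pos":[0,0,0],"twist":[0,0,0],"gripper":255},{"delta_pos":[0,0,0],"twist":[0,0,0],"gripper":255},{"delta_pos":[0,0,0],"twist":[0,0,0],"gripper":255},{"delta_pos":[0,0,0],"twist":[0,0,0],"gripper":255},{"delta_pos":[0,0,0],"twist":[0,0,0],"gripper":255},{"delta_pos":[0,0,0],"twist":[0,0,0],"gripper":255},{"delta_pos":[0,0,0],"twist":[0,0,0],"gripper":255},{"delta_pos":[0,0,0],"twist":[0,0,0],"gripper":255},{"delta_pos":[0,0,0],"twist":[0,0,0],"gripper":255}]' 80
python3 - <<'E'
from m import *
from d import *
np.set_printoptions(precision=4,suppress=True)
s=readout.read_state();print(s['position'],s['force'],s['wrist_torque'],s['width']*85,np.degrees((down(0).inv()*R.from_quat(s['orientation'])).as_rotvec()))
for c,n in(("top","t9"),("scene","s9")): cv2.imwrite(f"pics/{n}.png",cams.snapshot(c)[:,:,::-1])
E
python3 fin.py 9 | grep rem; python3 -c "
from h import *
crop('pics/s9.png','pics/s9c.png',250,140,450,290,4)"
```

```text
time: 9.0
position: [0.605, 0.028, 0.0897]
orientation: [0.02, 0.707, -0.02, 0.707]
force: [-10.1, 0.7, 8.3]
width: 0.191
[0.605  0.028  0.0897] [-10.0826   0.6686   8.251 ] [0.1228 1.9524 0.0897] 16.26433538341656 [3.2831 0.0357 0.0054]
up (array([0.0591541 , 0.71567747]), np.int64(19), np.float64(0.0002004184328885416)) yaw err 0.09549137285947838 rem -0.31190869035144964
low (array([0.04811962, 0.69472933]), np.int64(19), np.float64(0.0003018845678271228)) yaw err -0.5349180201539775 rem 0.8495765969313904
```

View pics/s9c.png

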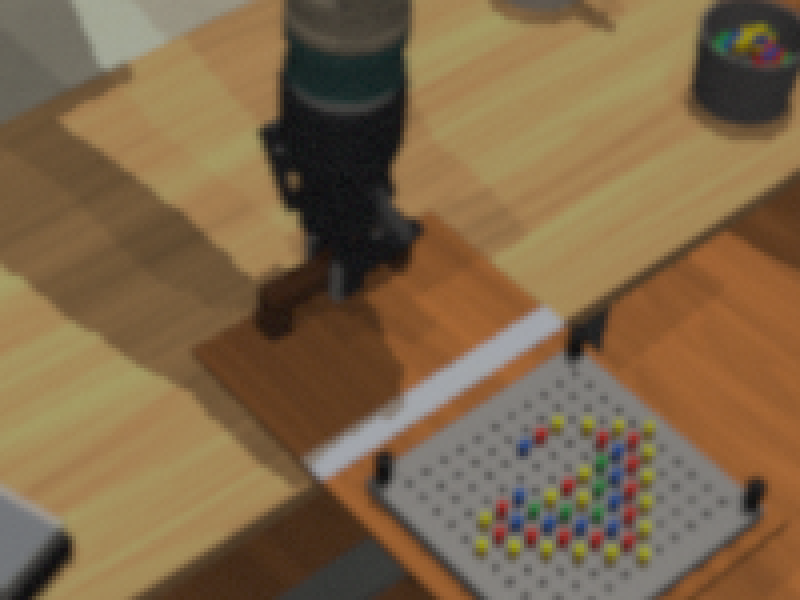

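View pics/t9.png

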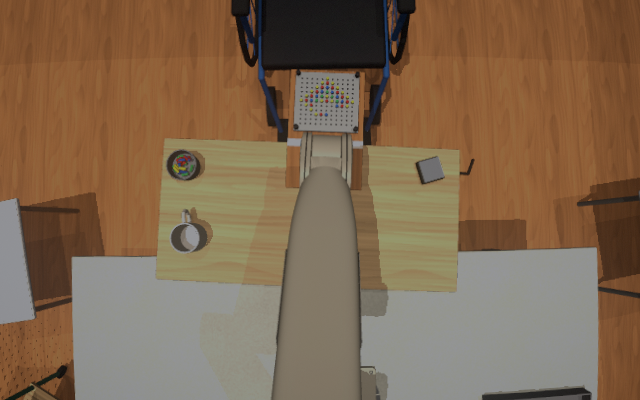

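The tape straddles the edge squarely in both views. The tub (183,165), mug (187,237) and pill box (430,170) are where they were, and the pose didn't change over the one-second hold. Handing in.

```bash
python3 -c "
from bench import manip;print(manip.finish_job())"
```

```text
the job is handed in; nothing more can be done
None
```

I gripped the board's handle bar from above and slid the board about 137 mm outward, turning it 1.3° to square it to the table edge. I handed in at about 9 s, still gripping it at 80 N and pressing down with about 8 N.

**Tape position:** the wrist camera put the middle of the tape 0–0.7 mm short of the edge. The top camera gave −0.3 to +0.8 mm. The scene camera, which is the coarsest, disagreed and suggested about 2 mm short.

**Squareness:** the wrist camera and the tape's outer edge in the top camera both put the board within 0.1° of square. The tape's inner edge in the top camera read 0.5° off, but the arm's shadow falls there, so I did not use it.

**Flat and still:** the TCP height stayed at 0.0897 m throughout the slide, and the final pitch was 0.04°. During the slide the wrist pitched up to about 0.5° from drag, which I corrected. Nothing moved during the one-second hold before handing in.

**Other items:** the tub, mug and pill box had not moved in the top view.

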